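# Stand up a kiln post and bridge the pair

### The arm

A 7-joint arm with a two-finger parallel gripper is mounted at the origin on a cart in front of the work surface, level with it; the furniture and walls round the work are solid. World frame = base frame: x ahead of the robot, y to its left, z up, the work surface at z = 0. Lengths are in m, angles in rad, forces in N, time in s.
With the tool pointing down it reaches from about 0.35 to 0.9 m from the base axis. Payload 19.9 kg.
Tool frame: the origin (TCP) lies on the centre line of the jaws, within the pads' length; the fingertips stand 19 mm ahead of it and the grasp point (between the pads) is the TCP (arm.finger_overhang is the distance from the TCP to the fingertips, in m); z points along the fingers, y is the line along which they close (so a half turn about z gives the same grasp; the last joint's range is limited). The gripper opens to 85 mm and grips with 20 to 120 N. Pads are 22 mm wide; open, the fingers measure 114 mm over their backs; the gripper's body (76 mm by 85 mm) begins 54 mm behind the grasp point. The pads swing forward as they close: fully open they stand 13 mm farther back than shut.
Start: joints at [1.212, 0.417, -0.01, 1.614, 0.005, 1.111, -0.053], TCP at [0.195, -0.594, 0.25] pointing down, gripper open.
Joint ranges: [-2.81, 2.81], [-0.39, 2.02], [-1.27, 1.25], [0.06, 2.57], [-1.19, 4.33], [0.19, 2], [-2.82, 2.82]. Speed limits (rad/s): [1.89, 1.89, 2.39, 2.39, 3.01, 3.01, 3.01].

### API

Orientations are given as [roll, pitch, yaw] about the fixed x, y, z axes, in that order (R = Rz(yaw) Ry(pitch) Rx(roll)).
In Python, from cell import arm, imaging, order gives the robot as it stands. The module is installed in compiled form; this text tells all that it offers.
- The arm moves only by the shell command python3 -m inch 'ROWS' [FORCE]. ROWS is JSON, a list of rows, each a list of 3 entries, a list of its own where there are three numbers: the closure, from 0 (fully open) to 1 (shut), then the shift along the tool's x, y, z in m, then the turn, a rotation vector about the tool's x, y, z in rad. A call has 1 to 10 rows; each row shifts and turns the commanded pose from where the row before left it, along the tool's axes as they then stand; what a row does not reach is not made up. A row lasts 1/10 s, in which the tool goes at most 50 mm and 8.59 degrees, less where a joint would pass 70% of its speed; a pose out of reach is approached as far as the arm can. A call with a gripper value outside its range is refused whole. The fingers move at their own pace and stop on an object; FORCE is the grip in N (left out, the last holds). Time passes only in rows, so rows that do not move let the fingers close. It gives the time, the measured TCP pose, the force, the opening and the grip force at its end, in the units of the state.
- arm.get_state(): the state, without advancing time (a new reading comes with each control period).
- imaging.grab_frame(name): name is "scene" or "top"; returns a dict with "img" (420x560x3 uint8, red, green, blue), "z_map" (420x560 float32, m along the optical axis (not along the pixel's ray), 0 where there is no reading), "K" (3x3 intrinsics, pixels), "cam_to_world" (4x4, takes a point from camera to world coordinates). Camera axes: x right, y down, z forward; pixel columns grow to the right and rows downward; lengths in m; the calibration is good to about 2 mm. A picture is of the moment at which its call begins.
- order.job_done(): hands the job in; it is judged then, once.
The state is a dict: "time": time; "joint_positions": joint angles; "dq": joint speeds; "tau": joint torques, N m; "eef_pos": TCP position; "eef_rot": TCP orientation; "ft_force": force on the tool from outside, world axes, zero at the start; "moment": the same for the moment, N m; "opening": finger opening in m; "finger_force": force on a finger pad.
Only numpy, scipy, OpenCV 4.12 (cv2) and the standard library are available. Lean on these libraries where they do the work, as an engineer would, in place of code of your own. Each camera call takes 0.05 s, during which the arm holds its last target. There are 200 camera calls.

### The job

Build the kiln shelf's bridge: tip the post that lies on the bench up onto one of its ends, keeping that end on the bench as the pivot, let it stand there by itself, then take it anew and stand it on the free painted square of the kiln shelf. Then lay the narrow board level across the tops of both posts, centred and lengthwise from post to post, and let go, leaving the other post on its square and the glaze jar, cup and tumbler where they are.

Things in the scene. Friction and masses are not known exactly. Their poses are not given: they have to be found in the camera images.
- lying_post_centre (a point): Centre of the loose cream-coloured square ceramic kiln post, 44 x 44 mm and 140 mm long, 0.4 kg, with a dark round bore mouth on each end (its collision shape is a solid block). It starts lying flat on the bench. Its x axis runs along the post's length; both ends are alike and either may become the foot. Lying, the centre is 22 mm above the bench; standing on the bench, 70 mm.
- lying_post_end_a (a point): Centre of the loose post's end face at its +x end (70 mm from its centre). Axes as the post's.
- lying_post_end_b (a point): Centre of the loose post's end face at its -x end (70 mm from its centre). Axes as the post's.
- standing_post_centre (a point): Centre (70 mm above its foot) of the other, equal post, 44 x 44 x 140 mm, 0.4 kg, loose, which already stands on the kiln shelf's second painted square. z axis up along its length.
- bridge_centre (a point): Centre of the narrow ceramic board (the bridge), 50 mm wide (its x), 200 mm long (its y), 20 mm thick (its z), 0.3 kg, lying flat on the bench in front of a fixed wooden drawer chest (260 mm tall, to the far right of the work; its half-open drawer and knob reach out to x = 0.60 m at 90 to 170 mm height: keep the hand and the lifted board clear of them). The centre is 10 mm above its underside; hold it at the middle of its length so that it stays level.
- kiln_shelf: Brown-grey ceramic kiln shelf lying fixed in the right-hand tray: 110 mm (its x) by 220 mm (its y), 16 mm thick, two rust-coloured painted square outlines 52 mm across on top, 150 mm apart along its y. Origin at the centre of its underside, about 2 mm above the bench; z axis up. The tray's rim round it is 24 mm high.
- free_spot (a point): Centre of the empty painted square, on the kiln shelf's top face (18 mm above the bench). Axes as the kiln shelf's.
- taken_spot (a point): Centre of the painted square on which the other post stands, on the kiln shelf's top face.
- bridge_place (a point): Where the board's centre belongs: midway between the two squares, 150 mm above the kiln shelf's top face (10 mm above the post tops). Its y axis is the line from square to square.
- glaze_jar: Bystander: blue glaze jar with black lid, 58 mm across, 73 mm tall; origin at the centre of its foot.
- water_cup: Bystander: white enamel cup with blue rim, 72 mm across, 64 mm tall; origin at the centre of its foot.
- tumbler: Bystander: grey-brown clay tumbler, 68 mm across, 89 mm tall, standing in the tray behind the kiln shelf; origin at the centre of its foot.

How it is judged:
On the way, in this order (a step that is already met when the one before it is completed fails the run):
1. the lying post is tipped half-way up (axis 30 to 60 degrees from vertical) with one end on the bench (angle between the x axis of lying_post_centre and the z axis of kiln_shelf, either way round below 1.05 rad and not (angle between the x axis of lying_post_centre and the z axis of kiln_shelf, either way round below 0.52 rad) and height (world z) of any of lying_post_end_a, lying_post_end_b below 0.03 m), for 0.1 s.
2. it stands upright (within 4.5 degrees) on the bench, off the kiln shelf, let go and at rest (angle between the x axis of lying_post_centre and the z axis of kiln_shelf, either way round below 0.08 rad and height (world z) of lying_post_centre between 0.066 and 0.077 m and contact force between the fingers and lying_post below 0.1 N and linear speed of lying_post below 0.02 m/s and angular speed of lying_post below 0.2 rad/s), for 0.2 s.
3. it stands on the free square of the kiln shelf (centre within 15 mm of the square's, upright within 4.5 degrees), let go (angle between the x axis of lying_post_centre and the z axis of kiln_shelf, either way round below 0.08 rad and horizontal distance between lying_post_centre and free_spot below 0.015 m and height (world z) of lying_post_centre between 0.083 and 0.094 m and contact force between the fingers and lying_post below 0.1 N), for 0.2 s.
At the end, for the whole second after the job is handed in: Both posts stand upright (4.5 deg) on the kiln shelf, the raised one within 15 mm of the free square's centre, the other within 20 mm of its own; the board rests on both, level (3 deg), centred within 20 mm between the squares and along their line (8.5 deg); all released and at rest (all of step 3 and angle between standing_post_centre's own z axis and vertical below 0.08 rad and horizontal distance between standing_post_centre and taken_spot below 0.02 m and horizontal distance between bridge_centre and bridge_place below 0.02 m and height (world z) of bridge_centre between 0.161 and 0.175 m and angle between the z axis of bridge_centre and the z axis of kiln_shelf, either way round below 0.05 rad and angle between the y axis of bridge_centre and the y axis of kiln_shelf, either way round below 0.15 rad and contact force between bridge and lying_post above 0.2 N and contact force between bridge and standing_post above 0.2 N and contact force between the fingers and bridge below 0.1 N and linear speed of each of bridge, lying_post below 0.02 m/s); the robot touches nothing.
It fails at once if the glaze jar is shoved more than 30 mm or tipped (distance of glaze_jar from where it was at the start of the episode above 0.03 m or angle between glaze_jar's own z axis and vertical above 0.3 rad).
It fails at once if the water cup is shoved more than 30 mm or tipped (distance of water_cup from where it was at the start of the episode above 0.03 m or angle between water_cup's own z axis and vertical above 0.3 rad).
It fails at once if the tumbler is shoved more than 30 mm or tipped (distance of tumbler from where it was at the start of the episode above 0.03 m or angle between tumbler's own z axis and vertical above 0.3 rad).
It fails at once if the other post is shoved more than 25 mm or tipped (distance of standing_post_centre from where it was at the start of the episode above 0.025 m or angle between standing_post_centre's own z axis and vertical above 0.15 rad).
It also fails if it takes over 72 s, if anything falls off the work surface, if the arm or the gripper's body presses on something with over 40 N, if the wrist force passes 120 N, or if a joint passes its speed limit or range.

## Working session

There is one attempt and no reset: what is moved stays moved. The work goes in short steps, Python scripts to look and compute and a shell command to move; the robot and the scene stay as the last step left them, time stands still between calls to the robot, and variables do not carry over. Pictures are saved under pics/ and viewed, at most 10 in all, crops included, and the job is handed in when it is done.

```bash
mkdir -p pics; cat > h.py <<'E'
import numpy as np,cv2
from cell import arm,imaging,order
def grab(n,save=None):
    f=imaging.grab_frame(n)
    if save: cv2.imwrite(save,f['img'][:,:,::-1])
    np.savez('/tmp/'+n+'.npz',**f); return f
def pts(f):
    z=f['z_map'];h,w=z.shape;v,u=np.mgrid[:h,:w];K=f['K']
    p=np.stack([(u-K[0,2])/K[0,0]*z,(v-K[1,2])/K[1,1]*z,z,np.ones_like(z)],-1)
    return (p@np.array(f['cam_to_world']).T)[...,:3]
E
python3 - <<'E'
from h import *
print(arm.get_state(),arm.finger_overhang)
for n in('scene','top'):
    f=grab(n,f'pics/{n}0.png');print(n,f['K'],f['cam_to_world'])
E
```

```text
{'time': 0.0, 'joint_positions': array([ 1.21148245,  0.4179615 , -0.01030778,  1.61420376,  0.00471851,
        1.11070217, -0.05300173]), 'dq': array([ 1.32508144e-03,  5.24845540e-06, -2.73878963e-04, -5.18447363e-04,
        3.96298524e-04,  9.75707567e-04,  1.08675810e-03]), 'tau': array([ 7.95876276e-04, -8.64445782e+01,  6.79652654e-01, -4.34890544e+01,
        1.92041625e-02,  7.47118582e-03,  2.82699837e-07]), 'eef_pos': array([ 0.1951893 , -0.59338117,  0.24965559]), 'eef_rot': array([-3.14034588e+00,  1.07561153e-04,  3.17833182e-01]), 'ft_force': array([ 0.38694188, -0.34490343,  0.16207781]), 'moment': array([-1.87121555e-05, -3.62210989e-02, -2.52121096e-02]), 'finger_force': 0.0, 'opening': 0.08568460229414225} 0.019
scene [[404.36306175   0.         284.71642975]
 [  0.         404.36306175 209.95121659]
 [  0.           0.           1.        ]] [[-0.78280683 -0.47953435  0.39656056  0.15425317]
 [-0.62220696  0.59450838 -0.50933121  0.54706382]
 [ 0.00848323 -0.64545069 -0.76375483  0.94540444]
 [ 0.          0.          0.          1.        ]]
top [[512.03316966   0.         276.44170598]
 [  0.         512.03316966 218.14127766]
 [  0.           0.           1.        ]] [[ 0.02943104 -0.99471048  0.09841171  0.45057243]
 [-0.99942389 -0.02761897  0.01972536 -0.02705873]
 [-0.01690299 -0.09893555 -0.99495027  1.59512433]
 [ 0.          0.          0.          1.        ]]
```

View pics/top0.png

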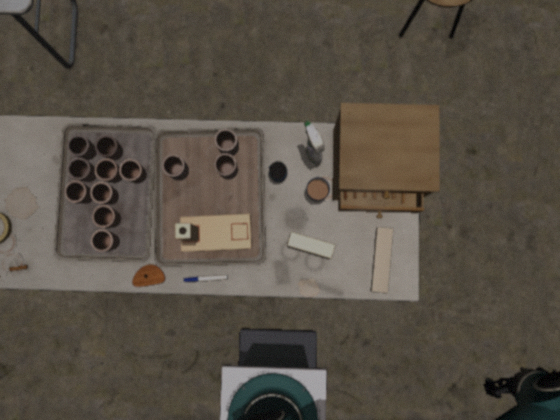

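View pics/scene0.png

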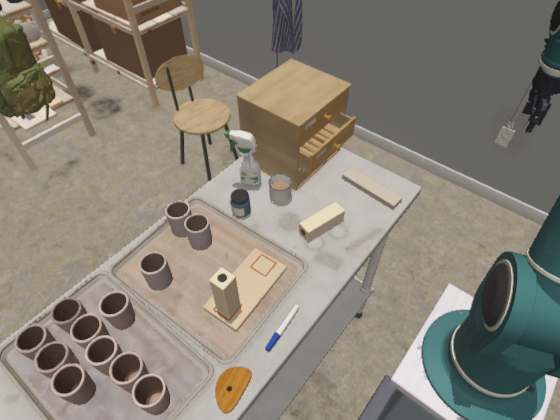

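The top picture shows the loose post near (311,245), the board near (382,260), the shelf centred near (215,232), the other post at (184,231) and the free square at (239,232). The jar is at (278,172), and the chest and drawer end near row 210.

```bash
python3 - <<'E'
from h import *
f=dict(np.load('/tmp/top.npz'));P=pts(f)
def seg(n,r,lo,hi):
    u0,u1,v0,v1=r;p=P[v0:v1,u0:u1].reshape(-1,3);p=p[(p[:,2]>lo)&(p[:,2]<hi)]
    (c,s,a)=cv2.minAreaRect((p[:,:2]*1000).astype(np.float32));print(n,len(p),np.round(c,1),np.round(s,1),round(a,1),'z',np.median(p[:,2]).round(4),'mean',p.mean(0).round(4))
seg('post',(280,345,225,265),.036,.052)
seg('board',(360,400,215,305),.012,.03)
seg('stand',(165,210,210,250),.14,.175)
seg('shelf',(176,258,208,256),.012,.023)
seg('bench',(285,300,265,285),-.02,.02)
seg('jar',(262,295,155,190),.06,.085)
seg('cup',(300,335,172,206),.05,.075)
for n in[(239,232),(231,223),(248,223),(248,240),(231,240),(183,231),(380,213)]: print(n,P[n[1],n[0]].round(4))
g=dict(np.load('/tmp/scene.npz'));P=pts(g)
seg('S post',(290,355,195,245),.036,.052)
seg('S board',(335,410,160,210),.012,.03)
seg('S stand',(205,245,260,300),.145,.17)
seg('S shelf',(200,290,245,330),.012,.0225)
c=f['img'][205:260,170:345,::-1];a=cv2.resize(c,None,fx=4.5,fy=4.5,interpolation=3)
c=g['img'][235:330,195:300,::-1];cv2.imwrite('pics/c1.png',cv2.resize(c,None,fx=6,fy=6,interpolation=3)); cv2.imwrite('pics/c0.png',a)
E
```

```text
post 657 [ 525.6 -103. ] [140.1  44.2] 74.9 z 0.0437 mean [ 0.5253 -0.103   0.0438]
board 1079 [ 488.1 -322.3] [ 51.8 200. ] 86.1 z 0.0199 mean [ 0.4871 -0.3218  0.02  ]
stand 263 [550.7 265.2] [43.5 44.4] 2.6 z 0.1575 mean [0.55   0.2643 0.157 ]
shelf 1879 [556.5 181. ] [133.2 239.7] 5.1 z 0.018 mean [0.5563 0.1794 0.0178]
bench 299 [434.4 -48.8] [58.7 43.5] 1.6 z -0.0003 mean [ 0.4344 -0.0487  0.    ]
jar 244 [747.5   3.8] [50.3 51.5] 19.5 z 0.0726 mean [0.747  0.0042 0.0725]
cup 99 [ 699.4 -128.7] [76.7 92.1] 11.5 z 0.0629 mean [ 0.7035 -0.1277  0.0626]
(239, 232) [0.5606 0.119  0.0147]
(231, 223) [0.5884 0.1456 0.0078]
(248, 223) [0.5894 0.0922 0.0131]
(248, 240) [0.5361 0.0896 0.0229]
(231, 240) [0.5349 0.1425 0.0175]
(183, 231) [0.5492 0.2649 0.1539]
(380, 213) [ 0.6178 -0.2933  0.137 ]
S post 644 [ 524.1 -102.8] [141.2  46. ] 75.2 z 0.0453 mean [ 0.5231 -0.0988  0.045 ]
S board 835 [ 486.6 -322.2] [ 54.2 200.5] 85.9 z 0.0214 mean [ 0.4822 -0.319   0.0209]
S stand 414 [549.3 265.2] [45.2 44.7] 3.2 z 0.1594 mean [0.5464 0.2673 0.1583]
S shelf 2502 [565.8 194.6] [247.7 251.4] 39.2 z 0.0196 mean [0.5426 0.1847 0.0193]
```

View pics/c0.png

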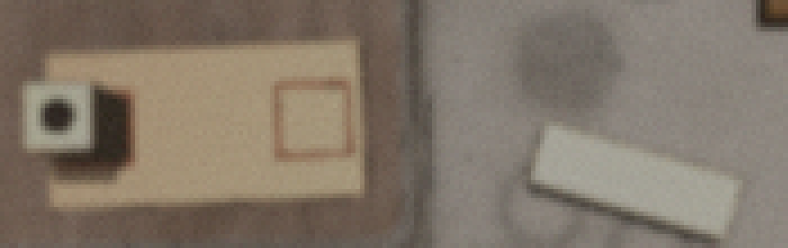

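The crop shows the free square's corners at about (277,82), (348,82), (351,158), (278,160). The shelf's corners are at about (45,52), (358,40), (364,195), (50,208), at scale 4.5 with origin (170,205). The loose post measures 140x44 mm at a height of 44 mm, which matches the given sizes.

```bash
cat >> h.py <<'E'
from scipy.spatial.transform import Rotation as Ro
def st():
    s=arm.get_state();return s,np.array(s['eef_pos']),Ro.from_euler('xyz',s['eef_rot'])
def plan(pos,rpy,n):
    s,p,R=st();T=Ro.from_euler('xyz',rpy);rv=(R.inv()*T).as_rotvec()
    d=(np.array(pos)-p)/n
    print('now',p.round(4),'rot total',rv.round(3),np.degrees(np.linalg.norm(rv)).round(1))
    for i in range(n):
        Ri=R*Ro.from_rotvec(rv*i/n); print(i,(Ri.inv().apply(d)).round(4),(rv/n).round(4))
def ray(f,u,v,z):
    M=np.array(f['cam_to_world']);d=M[:3,:3]@np.linalg.solve(f['K'],[u,v,1]);return M[:3,3]+d*(z-M[2,3])/d[2]
E
python3 - <<'E'
from h import *
f=dict(np.load('/tmp/top.npz'))
w=lambda c:ray(f,170+c[0]/4.5-.4,205+c[1]/4.5-.4,.018)[:2].round(4)
S=np.array([w(c) for c in[(45,52),(358,40),(364,195),(50,208)]]);Q=np.array([w(c) for c in[(277,82),(348,82),(351,158),(278,160)]])
print('shelf',S,S.mean(0),'sq',Q,Q.mean(0))
d=S[0]-S[1]+S[3]-S[2];print('yaw y',np.degrees(np.arctan2(d[1],d[0])))
plan([.516,-.145,.2],[np.pi,0,np.radians(74.9)],18)
E
```

```text
shelf [[0.6044 0.3052]
 [0.6187 0.0892]
 [0.5122 0.0814]
 [0.4971 0.2966]] [0.5581 0.1931] sq [[0.5881 0.144 ]
 [0.5895 0.0951]
 [0.5372 0.0912]
 [0.5344 0.1413]] [0.5623 0.1179]
yaw y 93.9004937423819
now [ 0.1952 -0.5934  0.2497] rot total [-0.001 -0.    -0.989] 56.7
0 [ 0.0247 -0.0181  0.0028] [-0.0001 -0.     -0.055 ]
1 [ 0.0257 -0.0167  0.0028] [-0.0001 -0.     -0.055 ]
2 [ 0.0266 -0.0153  0.0028] [-0.0001 -0.     -0.055 ]
3 [ 0.0273 -0.0138  0.0028] [-0.0001 -0.     -0.055 ]
4 [ 0.0281 -0.0123  0.0028] [-0.0001 -0.     -0.055 ]
5 [ 0.0287 -0.0107  0.0028] [-0.0001 -0.     -0.055 ]
6 [ 0.0292 -0.0091  0.0028] [-0.0001 -0.     -0.055 ]
7 [ 0.0297 -0.0075  0.0028] [-0.0001 -0.     -0.055 ]
8 [ 0.0301 -0.0059  0.0028] [-0.0001 -0.     -0.055 ]
9 [ 0.0303 -0.0042  0.0028] [-0.0001 -0.     -0.055 ]
10 [ 0.0305 -0.0025  0.0028] [-0.0001 -0.     -0.055 ]
11 [ 0.0306 -0.0008  0.0028] [-0.0001 -0.     -0.055 ]
12 [0.0306 0.0008 0.0028] [-0.0001 -0.     -0.055 ]
13 [0.0305 0.0025 0.0028] [-0.0001 -0.     -0.055 ]
14 [0.0303 0.0042 0.0028] [-0.0001 -0.     -0.055 ]
15 [0.0301 0.0059 0.0028] [-0.0001 -0.     -0.055 ]
16 [0.0297 0.0075 0.0028] [-0.0001 -0.     -0.055 ]
17 [0.0292 0.0091 0.0028] [-0.0001 -0.     -0.055 ]
```

```bash
python3 -m inch '[[0,[0.025,-0.018,0.003],[0,0,-0.055]],[0,[0.026,-0.017,0.003],[0,0,-0.055]],[0,[0.027,-0.015,0.003],[0,0,-0.055]],[0,[0.027,-0.014,0.003],[0,0,-0.055]],[0,[0.028,-0.012,0.003],[0,0,-0.055]],[0,[0.029,-0.011,0.003],[0,0,-0.055]],[0,[0.029,-0.009,0.003],[0,0,-0.055]],[0,[0.03,-0.008,0.003],[0,0,-0.055]],[0,[0.03,-0.006,0.003],[0,0,-0.055]],[0,[0.03,-0.004,0.003],[0,0,-0.055]]]' 40 && python3 -m inch '[[0,[0.03,-0.003,0.003],[0,0,-0.055]],[0,[0.03,-0.001,0.003],[0,0,-0.055]],[0,[0.03,0.001,0.003],[0,0,-0.055]],[0,[0.03,0.003,0.003],[0,0,-0.055]],[0,[0.03,0.004,0.003],[0,0,-0.055]],[0,[0.03,0.006,0.003],[0,0,-0.055]],[0,[0.03,0.008,0.003],[0,0,-0.055]],[0,[0.03,0.009,0.003],[0,0,-0.055]]]' && python3 -m inch '[[0,[0,0,0],[0,-0.13,0]],[0,[0,0,0],[0,-0.13,0]],[0,[0,0,0],[0,-0.13,0]],[0,[0,0,0],[0,-0.13,0]],[0,[0,0,0],[0,-0.13,0]],[0,[0,0,0],[0,-0.13,0]],[0,[0,0,0],[0,0,0]]]'
python3 -c "from h import *;s=arm.get_state();print(s['joint_positions'].round(2),np.degrees(s['eef_rot']).round(1))"
```

```text
time: 1.1
eef_pos: [0.3743, -0.3428, 0.22]
eef_rot: [-3.141, 0.0, 0.87]
ft_force: [0.1, -0.3, -0.4]
opening: 0.0856
finger_force: 0.0
time: 1.9
eef_pos: [0.5159, -0.1449, 0.196]
eef_rot: [-3.141, -0.0, 1.31]
ft_force: [0.9, -0.4, 0.5]
opening: 0.0855
finger_force: 0.0
time: 2.6
eef_pos: [0.5155, -0.1433, 0.1943]
eef_rot: [-3.136, 0.783, 1.316]
ft_force: [1.1, -0.1, -0.5]
opening: 0.0854
finger_force: 0.0
[ 0.06  0.51 -0.26  1.86  0.84  1.34 -0.89] [-179.7   44.9   75.4]
```

```bash
python3 -m inch '[[0,[0,0,0],[0,0.13,0]],[0,[0,0,0],[0,0.13,0]],[0,[0,0,0],[0,0.13,0]],[0,[0,0,0],[0,0.13,0]],[0,[0,0,0],[0,0.13,0]],[0,[0,0,0],[0,0.13,0]],[0,[0,0,0],[0,0.13,0]],[0,[0,0,0],[0,0.13,0]],[0,[0,0,0],[0,0.13,0]],[0,[0,0,0],[0,0.13,0]]]' && python3 -m inch '[[0,[0,0,0],[0,0.13,0]],[0,[0,0,0],[0,0.13,0]],[0,[0,0,0],[0,0,0]]]'
python3 - <<'E'
from h import *
s=arm.get_state();print(s['joint_positions'].round(2))
r=(Ro.from_euler('xyz',[np.pi,0,np.radians(74.9)])*Ro.from_rotvec([0,np.pi/4,0])).as_euler('xyz');print(r)
plan([.516,-.137,.029],r,6)
E
```

```text
time: 3.6
eef_pos: [0.5162, -0.1479, 0.1979]
eef_rot: [3.134, -0.525, 1.308]
ft_force: [0.8, 0.3, -0.9]
opening: 0.0854
finger_force: 0.0
time: 3.9
eef_pos: [0.5146, -0.15, 0.1948]
eef_rot: [-3.141, -0.784, 1.299]
ft_force: [-0.2, -0.1, 0.3]
opening: 0.0858
finger_force: 0.0
[ 1.09  0.59 -0.65  1.83 -0.48  1.07  0.51]
[ 3.14159265 -0.78539816  1.30725161]
now [ 0.5146 -0.15    0.1948] rot total [ 0.006  0.001 -0.006] 0.5
0 [-0.018  -0.0004  0.0211] [ 0.0009  0.0002 -0.001 ]
1 [-0.018  -0.0004  0.0211] [ 0.0009  0.0002 -0.001 ]
2 [-0.018  -0.0003  0.0211] [ 0.0009  0.0002 -0.001 ]
3 [-0.018  -0.0003  0.0211] [ 0.0009  0.0002 -0.001 ]
4 [-0.018  -0.0003  0.0211] [ 0.0009  0.0002 -0.001 ]
5 [-0.018  -0.0003  0.0211] [ 0.0009  0.0002 -0.001 ]
```

```bash
python3 -m inch '[[0,[-0.018,0,0.021],[0.001,0,-0.001]],[0,[-0.018,0,0.021],[0.001,0,-0.001]],[0,[-0.018,-0.001,0.021],[0.001,0,-0.001]],[0,[-0.018,0,0.021],[0.001,0,-0.001]],[0,[-0.018,-0.001,0.021],[0.001,0,-0.001]],[0,[-0.018,0,0.021],[0.001,0,-0.001]],[0,[0,0,0],[0,0,0]]]' && python3 -m inch '[[1,[0,0,0],[0,0,0]],[1,[0,0,0],[0,0,0]],[1,[0,0,0],[0,0,0]],[1,[0,0,0],[0,0,0]],[1,[0,0,0],[0,0,0]],[1,[0,0,0],[0,0,0]],[1,[0,0,0],[0,0,0]],[1,[0,0,0],[0,0,0]]]' 60
python3 - <<'E'
from h import *
s,p,R=st()
a=np.array([np.cos(np.radians(74.9)),np.sin(np.radians(74.9)),0])
piv=np.array([.525,-.103,0])+.070*a
r=R.inv().apply(piv-p);print(r)
th=-np.pi/2/15
print(r-Ro.from_rotvec([0,th,0]).apply(r), th, s['joint_positions'].round(2),R.apply([0,0,1]))
f=grab('scene','pics/s1.png')
E
```

```text
time: 4.6
eef_pos: [0.516, -0.1336, 0.0291]
eef_rot: [-3.14, -0.778, 1.315]
ft_force: [-0.7, -0.3, 0.8]
opening: 0.0853
finger_force: 0.0
time: 5.4
eef_pos: [0.5172, -0.1346, 0.0322]
eef_rot: [3.139, -0.779, 1.317]
ft_force: [-3.9, -3.5, 12.7]
opening: 0.0433
finger_force: 60.5
[0.05032023 0.00013341 0.09500912]
[ 1.02068171e-02  2.71050543e-20 -4.73942597e-03] -0.10471975511965977 [ 1.02  0.86 -0.59  1.87 -0.43  0.81  0.64] [ 0.17845409  0.67977896 -0.71137522]
```

View pics/s1.png

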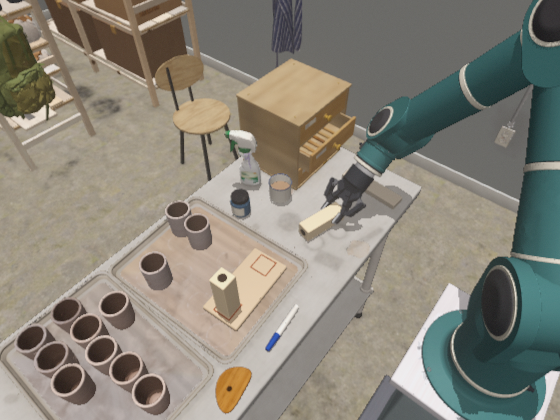

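The post's upper end is in the gripper at about (335,210), gripped at 43 mm opening and 60 N.

```bash
python3 -m inch '[[1,[0.012,0,-0.007],[0,-0.105,0]],[1,[0.01,0,-0.005],[0,-0.105,0]],[1,[0.0102,0,-0.0048],[0,-0.105,0]],[1,[0.0102,0,-0.0048],[0,-0.105,0]],[1,[0.0102,0,-0.0048],[0,-0.105,0]],[1,[0.0102,0,-0.0048],[0,-0.105,0]],[1,[0.0102,0,-0.0048],[0,-0.105,0]]]' && python3 -m inch '[[1,[0,0,0],[0,0,0]]]'
python3 - <<'E'
from h import *
s,p,R=st()
r=[.0503,0,.095];print(p+R.apply(r),R.apply([0,0,1]))
f=grab('scene');cv2.imwrite('pics/s2.png',cv2.resize(f['img'][120:300,220:460,::-1],None,fx=2.5,fy=2.5))
E
```

```text
time: 6.15
eef_pos: [0.5289, -0.0882, 0.0961]
eef_rot: [3.138, -0.041, 1.316]
ft_force: [-0.4, 0.6, -5.3]
opening: 0.0437
finger_force: 61.5
time: 6.25
eef_pos: [0.5303, -0.0822, 0.0965]
eef_rot: [3.138, -0.043, 1.326]
ft_force: [0.0, 1.0, -4.7]
opening: 0.0435
finger_force: 61.6
[ 0.54383982 -0.02951621  0.00373102] [ 0.014052    0.04125138 -0.99904998]
```

View pics/s2.png

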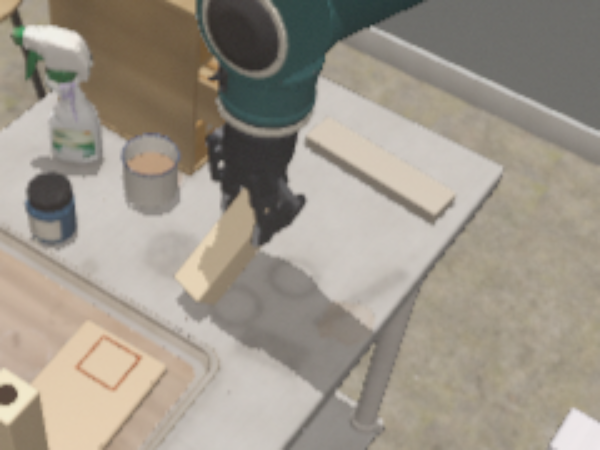

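The post is tipped about 42° with its foot on the bench near (200,290) in the crop. I'll continue to upright.

```bash
python3 -m inch '[[1,[0.0102,0,-0.0048],[0,-0.105,0]],[1,[0.0102,0,-0.0048],[0,-0.105,0]],[1,[0.0102,0,-0.0048],[0,-0.105,0]],[1,[0.0102,0,-0.0048],[0,-0.105,0]],[1,[0.0102,0,-0.0048],[0,-0.105,0]],[1,[0.0102,0,-0.0048],[0,-0.105,0]],[1,[0.0102,0,-0.0048],[0,-0.105,0]],[1,[0.0102,0,-0.0048],[0,-0.1,0]],[1,[0,0,0],[0,0,0]],[1,[0,0,0],[0,0,0]]]'
python3 - <<'E'
from h import *
s,p,R=st()
print(p+R.apply([.0503,0,.095]),R.apply([0,0,1]),s['joint_positions'].round(2))
P=pts(grab('scene'));m=(abs(P[...,0]-.54)<.04)&(abs(P[...,1]+.02)<.06)&(P[...,2]>.01)&(P[...,2]<.17)
q=P[m]
for a in np.arange(.02,.16,.02):
    k=q[(q[:,2]>a)&(q[:,2]<a+.02)];print(a,len(k),k.min(0).round(4),k.max(0).round(4))
f=dict(np.load('/tmp/scene.npz'));cv2.imwrite('pics/s3.png',cv2.resize(f['img'][120:300,220:460,::-1],None,fx=2.5,fy=2.5))
E
```

```text
time: 7.3
eef_pos: [0.5502, -0.0042, 0.1039]
eef_rot: [-3.139, 0.789, 1.318]
ft_force: [1.5, -0.4, -4.3]
opening: 0.0432
finger_force: 61.7
[ 0.54195612 -0.03504104  0.00125789] [-0.1805436  -0.68613682 -0.7047129 ] [-0.43  0.72  0.09  1.73  0.6   1.26 -0.95]
0.02 103 [ 0.5037 -0.0303  0.0202] [0.5786 0.0399 0.0394]
0.04 73 [ 0.5204 -0.0309  0.0401] [0.5706 0.0115 0.0596]
0.06 35 [ 0.5209 -0.0303  0.0602] [0.536  0.0111 0.0797]
0.08 13 [ 0.516  -0.0288  0.0801] [0.5466 0.0064 0.0999]
0.1 51 [ 0.513  -0.0315  0.1005] [0.5737 0.006  0.1199]
0.12000000000000001 169 [ 0.502  -0.0341  0.12  ] [0.5769 0.039  0.14  ]
0.13999999999999999 241 [ 0.5003 -0.0383  0.14  ] [0.5786 0.0398 0.1598]
0.16 13 [0.5326 0.0299 0.1604] [0.545  0.0399 0.1695]
```

View pics/s3.png

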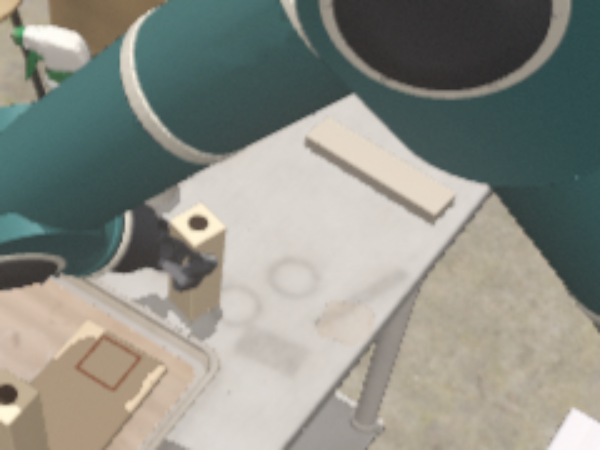

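The post is upright in the gripper, top near (197,220) and foot near (195,310). I'll lower it slightly and release.

```bash
python3 -m inch '[[1,[0.0005,0,0.0005],[0,0,0]],[1,[0.0005,0,0.0005],[0,0,0]],[1,[0,0,0],[0,0,0]]]' && python3 -m inch '[[0.4,[0,0,0],[0,0,0]],[0.3,[0,0,0],[0,0,0]],[0.2,[0,0,0],[0,0,0]],[0.1,[0,0,0],[0,0,0]],[0,[0,0,0],[0,0,0]],[0,[0,0,0],[0,0,0]],[0,[0,0,0],[0,0,0]],[0,[0,0,0],[0,0,0]],[0,[0,0,0],[0,0,0]]]'
```

```text
time: 7.65
eef_pos: [0.5501, -0.0049, 0.1038]
eef_rot: [-3.141, 0.79, 1.315]
ft_force: [-3.2, 0.6, 6.3]
opening: 0.0433
finger_force: 62.5
time: 8.55
eef_pos: [0.5503, -0.0042, 0.1031]
eef_rot: [-3.141, 0.79, 1.316]
ft_force: [0.5, -0.7, -1.0]
opening: 0.0853
finger_force: 0.0
```

```bash
python3 -m inch '[[0,[0,0,-0.02],[0,0,0]],[0,[0,0,-0.025],[0,0,0]],[0,[0,0,-0.03],[0,0,0]],[0,[0,0,-0.03],[0,0,0]],[0,[0,0,-0.03],[0,0,0]],[0,[0,0,-0.02],[0,0,0]],[0,[0,0,0],[0,0.13,0]],[0,[0,0,0],[0,0.13,0]],[0,[0,0,0],[0,0.13,0]],[0,[0,0,0],[0,0.13,0]]]' && python3 -m inch '[[0,[0,0,0],[0,0.13,0]],[0,[0,0,0],[0,0.135,0]],[0,[0,0,0],[0,0,0]]]'
python3 - <<'E'
from h import *
P=pts(grab('top','pics/t4.png'))
m=(abs(P[...,0]-.54)<.06)&(abs(P[...,1]+.02)<.06)&(P[...,2]>.11)&(P[...,2]<.155)
p=P[m];print(len(p),p[:,2].min(),np.median(p[:,2]));print(cv2.minAreaRect((p[:,:2]*1000).astype(np.float32)),p.mean(0))
P=pts(grab('scene'))
m=(abs(P[...,0]-.54)<.06)&(abs(P[...,1]+.02)<.06)&(P[...,2]>.135)&(P[...,2]<.15)
p=P[m];print(len(p),np.median(p[:,2]));
if len(p)>20:print(cv2.minAreaRect((p[:,:2]*1000).astype(np.float32)),p.mean(0))
E
```

```text
time: 9.55
eef_pos: [0.5783, 0.1028, 0.2129]
eef_rot: [3.14, 0.265, 1.316]
ft_force: [1.2, -0.6, -0.8]
opening: 0.0858
finger_force: 0.0
time: 9.85
eef_pos: [0.5783, 0.0985, 0.213]
eef_rot: [3.14, 0.001, 1.31]
ft_force: [-0.6, -0.2, 0.1]
opening: 0.0853
finger_force: 0.0
244 0.1169693240587999 0.1395235640999256
((547.623779296875, -15.562541961669922), (43.95208740234375, 44.0921630859375), 75.48228454589844) [ 0.54696949 -0.01542154  0.13915567]
236 0.14144060735612146
((546.4466552734375, -15.868200302124023), (44.332916259765625, 45.130401611328125), 76.05181121826172) [ 0.54532929 -0.01425735  0.14119786]
```

View pics/t4.png

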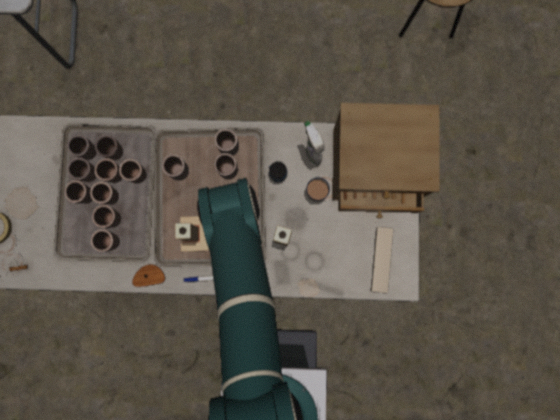

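The post stands alone at about (283,236): measured at (0.547,-0.0155), top at 0.14, yaw 75.6°. I'll regrasp it from above.

```bash
python3 -m inch '[[0,[-0.029,0,0],[0,0,-0.009]],[0,[-0.03,-0.001,0],[0,0,0]],[0,[-0.03,0,0],[0,0,0]],[0,[-0.029,0,0],[0,0,0]],[0,[0,0,0.01],[0,0,0]]]' && python3 -m inch '[[0,[0,0,0.02],[0,0,0]],[0,[0,0,0.025],[0,0,0]],[0,[0,0,0.025],[0,0,0]],[0,[0,0,0.02],[0,0,0]],[0,[0,0,0],[0,0,0]]]'
python3 -c "
from h import *
plan([.547,-.0155,.112],[np.pi,0,1.319],1)"
```

```text
time: 10.45
eef_pos: [0.5482, -0.0146, 0.2035]
eef_rot: [3.141, 0.007, 1.323]
ft_force: [0.3, 0.9, -0.3]
opening: 0.0854
finger_force: 0.0
time: 10.95
eef_pos: [0.5467, -0.0107, 0.1101]
eef_rot: [-3.137, 0.007, 1.328]
ft_force: [-1.0, -0.5, 0.5]
opening: 0.0855
finger_force: 0.0
now [ 0.5467 -0.0107  0.1101] rot total [-0.005  0.007  0.009] 0.7
0 [-0.0046  0.0014 -0.0019] [-0.005   0.0066  0.0088]
```

```bash
python3 -m inch '[[0,[-0.004,0.001,-0.002],[-0.004,0.006,0.006]],[1,[0,0,0],[0,0,0]],[1,[0,0,0],[0,0,0]],[1,[0,0,0],[0,0,0]],[1,[0,0,0],[0,0,0]],[1,[0,0,0],[0,0,0]],[1,[0,0,0],[0,0,0]],[1,[0,0,0],[0,0,0]]]' 60 && python3 -m inch '[[1,[0,0,-0.02],[0,0,0]],[1,[0,0,-0.025],[0,0,0]],[1,[0,0,-0.025],[0,0,0]],[1,[0,0,0],[0,0,0]]]'
python3 -c "
from h import *
plan([.563,.118,.182],[np.pi,0,np.radians(93.9)],6)"
```

```text
time: 11.75
eef_pos: [0.5483, -0.0162, 0.1157]
eef_rot: [3.137, -0.001, 1.319]
ft_force: [-2.9, 0.4, 9.7]
opening: 0.0437
finger_force: 60.3
time: 12.15
eef_pos: [0.549, -0.0163, 0.1878]
eef_rot: [3.133, -0.002, 1.319]
ft_force: [0.1, 0.1, -4.8]
opening: 0.0429
finger_force: 63.1
now [ 0.549  -0.0163  0.1878] rot total [ 0.009 -0.001 -0.32 ] 18.3
0 [ 0.0223 -0.0033  0.001 ] [ 0.0014 -0.0001 -0.0533]
1 [ 0.0224 -0.0021  0.001 ] [ 0.0014 -0.0001 -0.0533]
2 [ 0.0225 -0.0009  0.001 ] [ 0.0014 -0.0001 -0.0533]
3 [0.0225 0.0003 0.001 ] [ 0.0014 -0.0001 -0.0533]
4 [0.0225 0.0015 0.001 ] [ 0.0014 -0.0001 -0.0533]
5 [0.0224 0.0027 0.001 ] [ 0.0014 -0.0001 -0.0533]
```

```bash
python3 -m inch '[[1,[0.022,-0.003,0],[0.001,0,-0.053]],[1,[0.022,-0.002,0],[0.001,0,-0.053]],[1,[0.022,-0.001,0],[0.001,0,-0.053]],[1,[0.022,0,0],[0.001,0,-0.053]],[1,[0.022,0.002,0],[0.001,0,-0.053]],[1,[0.022,0.003,0],[0,0,-0.053]],[1,[0,0,0],[0,0,0]]]' && python3 -m inch '[[1,[0,0,0.01],[0,0,0]],[1,[0,0,0.015],[0,0,0]],[1,[0,0,0.01],[0,0,0]],[1,[0,0,0],[0,0,0]],[1,[0,0,0],[0,0,0]]]'
python3 - <<'E'
from h import *
plan([.563,.118,.138],[np.pi,0,np.radians(93.9)],1)
E
```

```text
time: 12.85
eef_pos: [0.5625, 0.1199, 0.1848]
eef_rot: [-3.141, -0.002, 1.645]
ft_force: [0.5, 0.1, -4.3]
opening: 0.0433
finger_force: 62.9
time: 13.35
eef_pos: [0.5624, 0.1152, 0.1496]
eef_rot: [-3.14, -0.001, 1.637]
ft_force: [0.8, 0.4, -5.1]
opening: 0.0435
finger_force: 62.7
now [0.5624 0.1152 0.1496] rot total [-0.002 -0.001 -0.002] 0.1
0 [0.0028 0.0008 0.0116] [-0.0016 -0.0006 -0.002 ]
```

```bash
python3 -m inch '[[1,[0.002,0.001,0.007],[0,0,0]],[1,[0,0,0.005],[0,0,0]],[1,[0,0,0.001],[0,0,0]],[1,[0,0,0.001],[0,0,0]],[1,[0,0,0.001],[0,0,0]],[1,[0,0,0],[0,0,0]]]'
```

```text
time: 13.95
eef_pos: [0.5633, 0.1175, 0.1349]
eef_rot: [-3.141, -0.001, 1.637]
ft_force: [-0.3, 0.4, -4.6]
opening: 0.0438
finger_force: 62.9
```

```bash
python3 -m inch '[[1,[0,0,0.001],[0,0,0]],[1,[0,0,0.001],[0,0,0]],[1,[0,0,0],[0,0,0]]]'
```

```text
time: 14.25
eef_pos: [0.5635, 0.1176, 0.1342]
eef_rot: [-3.141, -0.001, 1.637]
ft_force: [-7.1, -1.3, 16.2]
opening: 0.0433
finger_force: 65.5
```

Contact with the shelf is felt, so I'll release and rise.

```bash
python3 -m inch '[[1,[0,0,-0.0005],[0,0,0]],[0.4,[0,0,0],[0,0,0]],[0.3,[0,0,0],[0,0,0]],[0.2,[0,0,0],[0,0,0]],[0.1,[0,0,0],[0,0,0]],[0,[0,0,0],[0,0,0]],[0,[0,0,0],[0,0,0]],[0,[0,0,0],[0,0,0]]]' && python3 -m inch '[[0,[0,0,-0.02],[0,0,0]],[0,[0,0,-0.03],[0,0,0]],[0,[0,0,-0.03],[0,0,0]],[0,[0,0,-0.02],[0,0,0]],[0,[0,0,0],[0,0,0]]]'
python3 - <<'E'
from h import *
plan([.50,-.315,.235],[np.pi,0,np.radians(-3.9)],16)
E
```

```text
time: 15.05
eef_pos: [0.5633, 0.1175, 0.1334]
eef_rot: [-3.141, -0.001, 1.637]
ft_force: [-0.5, -0.3, 0.4]
opening: 0.0856
finger_force: 0.0
time: 15.55
eef_pos: [0.5645, 0.1177, 0.2363]
eef_rot: [3.138, -0.001, 1.637]
ft_force: [-0.3, -0.5, 0.3]
opening: 0.0851
finger_force: 0.0
now [0.5645 0.1177 0.2363] rot total [ 1.000e-03 -4.000e-03  1.705e+00] 97.7
0 [-0.0267 -0.0058  0.    ] [ 1.000e-04 -2.000e-04  1.066e-01]
1 [-0.0272 -0.0029  0.    ] [ 1.000e-04 -2.000e-04  1.066e-01]
2 [-0.0273 -0.      0.    ] [ 1.000e-04 -2.000e-04  1.066e-01]
3 [-0.0272  0.0029  0.    ] [ 1.000e-04 -2.000e-04  1.066e-01]
4 [-0.0267  0.0057  0.0001] [ 1.000e-04 -2.000e-04  1.066e-01]
5 [-0.026   0.0086  0.0001] [ 1.000e-04 -2.000e-04  1.066e-01]
6 [-0.0249  0.0113  0.0001] [ 1.000e-04 -2.000e-04  1.066e-01]
7 [-0.0236  0.0139  0.0001] [ 1.000e-04 -2.000e-04  1.066e-01]
8 [-0.022   0.0163  0.0001] [ 1.000e-04 -2.000e-04  1.066e-01]
9 [-0.0201  0.0185  0.0001] [ 1.000e-04 -2.000e-04  1.066e-01]
10 [-0.018   0.0206  0.0001] [ 1.000e-04 -2.000e-04  1.066e-01]
11 [-0.0157  0.0224  0.0001] [ 1.000e-04 -2.000e-04  1.066e-01]
12 [-0.0133  0.0239  0.0001] [ 1.000e-04 -2.000e-04  1.066e-01]
13 [-0.0106  0.0252  0.0001] [ 1.000e-04 -2.000e-04  1.066e-01]
14 [-0.0079  0.0262  0.0001] [ 1.000e-04 -2.000e-04  1.066e-01]
15 [-0.0051  0.0269  0.0001] [ 1.000e-04 -2.000e-04  1.066e-01]
```

```bash
python3 -m inch '[[0,[-0.027,-0.006,0],[0,0,0.107]],[0,[-0.027,-0.003,0],[0,0,0.107]],[0,[-0.027,0,0],[0,0,0.107]],[0,[-0.027,0.003,0],[0,0,0.107]],[0,[-0.027,0.006,0],[0,0,0.107]],[0,[-0.026,0.009,0],[0,0,0.107]],[0,[-0.025,0.011,0],[0,0,0.107]],[0,[-0.024,0.014,0],[0,0,0.107]],[0,[-0.022,0.016,0],[0,0,0.107]],[0,[-0.02,0.019,0],[0,0,0.107]]]' && python3 -m inch '[[0,[-0.018,0.021,0],[0,0,0.107]],[0,[-0.016,0.022,0],[0,0,0.107]],[0,[-0.013,0.024,0],[0,0,0.106]],[0,[-0.011,0.025,0],[0,0,0.106]],[0,[-0.008,0.026,0],[0,0,0.106]],[0,[-0.005,0.027,0],[0,0,0.106]],[0,[0,0,0],[0,0,0]]]'
python3 - <<'E'
from h import *
for n,zc in(('top',0),('scene',0.001)):
  P=pts(grab(n))
  for b in((.563,.118),(.55,.265)):
    m=(abs(P[...,0]-b[0])<.06)&(abs(P[...,1]-b[1])<.06)&(P[...,2]>.148)&(P[...,2]<.17)
    p=P[m];print(n,len(p),np.median(p[:,2]),cv2.minAreaRect((p[:,:2]*1000).astype(np.float32)))
plan([.487,-.322,.1],[np.pi,0,np.radians(-3.9)],6)
E
```

```text
time: 16.55
eef_pos: [0.5223, -0.1546, 0.2327]
eef_rot: [-3.14, 0.001, 0.563]
ft_force: [1.0, 0.4, -0.2]
opening: 0.0853
finger_force: 0.0
time: 17.25
eef_pos: [0.496, -0.3193, 0.2325]
eef_rot: [3.141, 0.002, -0.079]
ft_force: [-0.1, -0.5, -0.3]
opening: 0.0852
finger_force: 0.0
top 237 0.158523747991399 ((562.1314086914062, 117.72164916992188), (43.669498443603516, 43.510498046875), 6.147987365722656)
top 251 0.15774101483893133 ((550.5302734375, 265.66546630859375), (43.41790008544922, 45.00774383544922), 2.836906909942627)
scene 316 0.15927744190179677 ((560.9347534179688, 117.95245361328125), (44.78723907470703, 44.02110290527344), 4.734018802642822)
scene 390 0.15953513165783445 ((549.0496215820312, 264.9188537597656), (45.22579574584961, 44.97817611694336), 4.041200160980225)
now [ 0.4973 -0.3158  0.2325] rot total [-0.001  0.002 -0.002] 0.2
0 [-0.0016  0.0012  0.0221] [-0.0001  0.0003 -0.0004]
1 [-0.0016  0.0012  0.0221] [-0.0001  0.0003 -0.0004]
2 [-0.0016  0.0012  0.0221] [-0.0001  0.0003 -0.0004]
3 [-0.0016  0.0012  0.0221] [-0.0001  0.0003 -0.0004]
4 [-0.0016  0.0012  0.0221] [-0.0001  0.0003 -0.0004]
5 [-0.0016  0.0012  0.0221] [-0.0001  0.0003 -0.0004]
```

Both posts stand: the raised one is at (0.562,0.118) and the other at (0.550,0.265). Next is the board.

```bash
python3 -m inch '[[0,[-0.0015,0.001,0.022],[0,0,0]],[0,[-0.0015,0.001,0.022],[0,0,0]],[0,[-0.0015,0.001,0.022],[0,0,0]],[0,[-0.0015,0.001,0.022],[0,0,0]],[0,[-0.0015,0.001,0.022],[0,0,0]],[0,[-0.0015,0.001,0.022],[0,0,0]],[0,[0,0,0.025],[0,0,0]],[0,[0,0,0.02],[0,0,0]],[0,[0,0,0.012],[0,0,0]],[0,[0,0,0],[0,0,0]]]'
python3 - <<'E'
from h import *
plan([.487,-.322,.025],[np.pi,0,np.radians(-3.9)],1)
E
```

```text
time: 18.35
eef_pos: [0.4877, -0.3198, 0.0429]
eef_rot: [-3.14, 0.003, -0.069]
ft_force: [0.3, 0.4, -0.1]
opening: 0.0855
finger_force: 0.0
now [ 0.4877 -0.3198  0.0429] rot total [-0.002  0.003 -0.001] 0.2
0 [-0.0005  0.0023  0.0179] [-0.0019  0.0031 -0.001 ]
```

```bash
python3 -m inch '[[0,[0,0.002,0.01],[-0.002,0.003,0]],[0,[0,0,0.01],[0,0,0]],[0,[0,0,0],[0,0,0]]]' && python3 -m inch '[[1,[0,0,0],[0,0,0]],[1,[0,0,0],[0,0,0]],[1,[0,0,0],[0,0,0]],[1,[0,0,0],[0,0,0]],[1,[0,0,0],[0,0,0]],[1,[0,0,0],[0,0,0]],[1,[0,0,0],[0,0,0]]]' 60
```

```text
time: 18.65
eef_pos: [0.4875, -0.3227, 0.0233]
eef_rot: [3.141, -0.001, -0.071]
ft_force: [-1.1, 0.7, 0.9]
opening: 0.0854
finger_force: 0.0
time: 19.35
eef_pos: [0.4882, -0.3231, 0.025]
eef_rot: [3.14, -0.003, -0.071]
ft_force: [-2.5, 1.5, 8.2]
opening: 0.0483
finger_force: 62.0
```

```bash
python3 -m inch '[[1,[-0.005,0,-0.005],[0,0,0]],[1,[-0.015,0,-0.01],[0,0,0]],[1,[-0.015,-0.005,-0.01],[0,0,0]],[1,[-0.015,-0.01,-0.01],[0,0,0]],[1,[-0.01,-0.015,-0.01],[0,0,0]],[1,[0,-0.01,-0.01],[0,0,0]],[1,[0,0,0],[0,0,0]]]'
python3 - <<'E'
from h import *
P=pts(grab('scene','pics/s5.png'))
plan([.43,-.27,.235],[np.pi,0,np.radians(-3.9)],1)
E
```

```text
time: 20.05
eef_pos: [0.4318, -0.2778, 0.0805]
eef_rot: [3.14, -0.004, -0.069]
ft_force: [0.5, -0.4, -4.3]
opening: 0.0482
finger_force: 63.3
now [ 0.4317 -0.2786  0.0798] rot total [ 0.002 -0.004 -0.001] 0.3
0 [-0.0018 -0.0081 -0.1552] [ 0.0019 -0.0037 -0.0014]
```

View pics/s5.png

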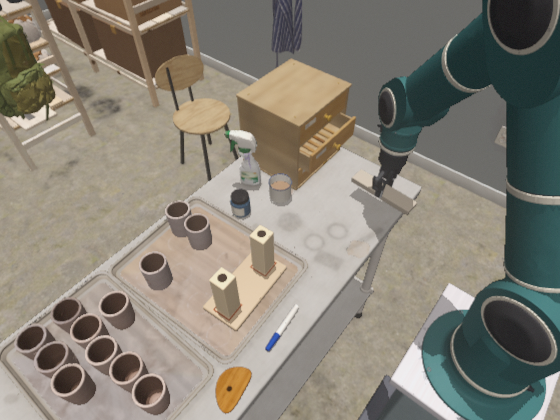

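The board is held level at its middle, around (385,185), clear of the drawer. Both posts stand on their squares at (262,235) and (225,270).

```bash
python3 -m inch '[[1,[0,-0.002,-0.02],[0,0,0]],[1,[0,-0.002,-0.03],[0,0,0]],[1,[0,-0.002,-0.03],[0,0,0]],[1,[0,-0.002,-0.03],[0,0,0]],[1,[0,0,-0.03],[0,0,0]],[1,[0,0,-0.015],[0,0,0]],[1,[0,0,0],[0,0,0]]]'
python3 - <<'E'
from h import *
plan([.557,.192,.235],[np.pi,0,np.radians(94.2)],19)
E
```

```text
time: 20.8
eef_pos: [0.4321, -0.2715, 0.2356]
eef_rot: [3.139, -0.005, -0.071]
ft_force: [-0.5, -0.1, -3.3]
opening: 0.0485
finger_force: 63.5
now [ 0.4321 -0.2715  0.2356] rot total [ 6.000e-03 -1.000e-03 -1.715e+00] 98.3
0 [ 0.0048 -0.0248 -0.    ] [ 0.0003 -0.0001 -0.0903]
1 [ 0.007  -0.0243 -0.    ] [ 0.0003 -0.0001 -0.0903]
2 [ 0.0092 -0.0235  0.    ] [ 0.0003 -0.0001 -0.0903]
3 [ 0.0113 -0.0226  0.    ] [ 0.0003 -0.0001 -0.0903]
4 [ 0.0133 -0.0215  0.    ] [ 0.0003 -0.0001 -0.0903]
5 [ 0.0152 -0.0202  0.    ] [ 0.0003 -0.0001 -0.0903]
6 [ 0.0169 -0.0188  0.    ] [ 0.0003 -0.0001 -0.0903]
7 [ 0.0185 -0.0172  0.    ] [ 0.0003 -0.0001 -0.0903]
8 [ 0.02   -0.0154  0.    ] [ 0.0003 -0.0001 -0.0903]
9 [ 0.0213 -0.0135  0.    ] [ 0.0003 -0.0001 -0.0903]
10 [ 0.0225 -0.0116  0.    ] [ 0.0003 -0.0001 -0.0903]
11 [ 0.0234 -0.0095  0.    ] [ 0.0003 -0.0001 -0.0903]
12 [ 0.0242 -0.0074  0.    ] [ 0.0003 -0.0001 -0.0903]
13 [ 0.0247 -0.0051  0.    ] [ 0.0003 -0.0001 -0.0903]
14 [ 0.0251 -0.0029  0.    ] [ 0.0003 -0.0001 -0.0903]
15 [ 0.0253 -0.0006  0.    ] [ 0.0003 -0.0001 -0.0903]
16 [0.0252 0.0017 0.    ] [ 0.0003 -0.0001 -0.0903]
17 [0.025  0.0039 0.    ] [ 0.0003 -0.0001 -0.0903]
18 [0.0245 0.0062 0.    ] [ 0.0003 -0.0001 -0.0903]
```

```bash
python3 -m inch '[[1,[0.005,-0.025,0],[0,0,-0.09]],[1,[0.007,-0.024,0],[0,0,-0.09]],[1,[0.009,-0.024,0],[0,0,-0.09]],[1,[0.011,-0.023,0],[0,0,-0.09]],[1,[0.013,-0.022,0],[0,0,-0.09]],[1,[0.015,-0.02,0],[0,0,-0.09]],[1,[0.017,-0.019,0],[0,0,-0.09]],[1,[0.018,-0.017,0],[0,0,-0.09]],[1,[0.02,-0.015,0],[0,0,-0.09]],[1,[0.021,-0.014,0],[0,0,-0.09]]]' && python3 -m inch '[[1,[0.022,-0.012,0],[0,0,-0.09]],[1,[0.023,-0.01,0],[0,0,-0.09]],[1,[0.024,-0.007,0],[0,0,-0.09]],[1,[0.025,-0.005,0],[0,0,-0.09]],[1,[0.025,-0.003,0],[0,0,-0.09]],[1,[0.025,-0.001,0],[0,0,-0.09]],[1,[0.025,0.002,0],[0,0,-0.09]],[1,[0.025,0.004,0],[0,0,-0.09]],[1,[0.024,0.006,0],[0,0,-0.09]],[1,[0,0,0],[0,0,0]]]'
python3 - <<'E'
from h import *
plan([.557,.192,.193],[np.pi,0,np.radians(94.2)],1)
for n in('scene','top'):
  P=pts(grab(n))
  m=(abs(P[...,0]-.557)<.04)&(abs(P[...,1]-.192)<.13)&(abs(P[...,1]-.192)>.05)&(P[...,2]>.21)&(P[...,2]<.25)
  p=P[m]
  if len(p)<30: continue
  h,l=p[p[:,1]>.192],p[p[:,1]<.192]
  print(n,len(p),cv2.minAreaRect((p[:,:2]*1000).astype(np.float32)))
  for q in(h,l):
    if len(q):print(q.mean(0),np.median(q[:,2]),q.min(0),q.max(0))
E
```

```text
time: 21.8
eef_pos: [0.4955, -0.024, 0.2333]
eef_rot: [3.14, 0.0, 0.836]
ft_force: [0.2, -0.8, -2.6]
opening: 0.0485
finger_force: 63.5
time: 22.8
eef_pos: [0.5535, 0.1966, 0.2327]
eef_rot: [3.141, -0.0, 1.649]
ft_force: [-1.1, -0.1, -3.9]
opening: 0.0481
finger_force: 63.4
now [0.5535 0.1966 0.2327] rot total [ 0.001 -0.     0.005] 0.3
0 [-0.0048  0.0031  0.0397] [ 0.0008 -0.0001  0.0054]
scene 895 ((552.2460327148438, 194.67111206054688), (51.712249755859375, 201.29124450683594), 4.335384845733643)
[0.54333758 0.27098819 0.22678702] 0.22827508215199266 [0.51886515 0.24200296 0.21094708] [0.57429456 0.2960032  0.23307296]
[0.55323353 0.11228471 0.22792128] 0.22904937160422723 [0.53177056 0.09403416 0.21173785] [0.58260932 0.1335115  0.23278097]
top 339 ((558.1181030273438, 118.4637451171875), (50.56179428100586, 48.85202407836914), 3.4124772548675537)
[0.55753797 0.11755371 0.22724658] 0.2273138062999669 [0.53167583 0.09337024 0.21429553] [0.58367604 0.1418816  0.23639305]
```

```bash
python3 -m inch '[[1,[-0.002,0.001,0.01],[0,0,0.002]],[1,[-0.001,0.001,0.015],[0,0,0.002]],[1,[0,0.001,0.01],[0,0,0]],[1,[0,0,0.004],[0,0,0]],[1,[0,0,0],[0,0,0]],[1,[0,0,0],[0,0,0]]]'
python3 -c "
from h import *
plan([.557,.192,.183],[np.pi,0,np.radians(94.2)],1)"
```

```text
time: 23.5
eef_pos: [0.5575, 0.1892, 0.1947]
eef_rot: [3.14, 0.002, 1.635]
ft_force: [0.5, -0.4, -2.8]
opening: 0.0485
finger_force: 63.4
now [0.5575 0.1892 0.1947] rot total [ 0.002  0.002 -0.009] 0.5
0 [ 0.0029 -0.0003  0.0117] [ 0.002   0.0016 -0.0088]
```

```bash
python3 -m inch '[[1,[0.002,0,0.004],[0.001,0.001,-0.003]],[1,[0,0,0.003],[0,0,-0.002]],[1,[0,0,0.002],[0,0,0]],[1,[0,0,0.001],[0,0,0]],[1,[0,0,0],[0,0,0]]]'
```

```text
time: 24.0
eef_pos: [0.5572, 0.1911, 0.1844]
eef_rot: [3.141, 0.001, 1.64]
ft_force: [-0.4, 0.0, -3.7]
opening: 0.0481
finger_force: 63.5
```

```bash
python3 -m inch '[[1,[0,0,0.001],[0,0,0]],[1,[0,0,0],[0,0,0]]]' && python3 -m inch '[[1,[0,0,0.0007],[0,0,0]],[1,[0,0,0],[0,0,0]]]'
```

```text
time: 24.2
eef_pos: [0.5573, 0.1911, 0.1836]
eef_rot: [3.141, 0.001, 1.64]
ft_force: [0.6, -0.7, -2.6]
opening: 0.0487
finger_force: 63.5
time: 24.4
eef_pos: [0.5575, 0.1912, 0.1834]
eef_rot: [3.14, 0.001, 1.64]
ft_force: [-3.2, -0.7, 4.6]
opening: 0.0483
finger_force: 64.3
```

Contact felt. I'll release and rise.

```bash
python3 -m inch '[[0.4,[0,0,0],[0,0,0]],[0.3,[0,0,0],[0,0,0]],[0.2,[0,0,0],[0,0,0]],[0.1,[0,0,0],[0,0,0]],[0,[0,0,0],[0,0,0]],[0,[0,0,0],[0,0,0]],[0,[0,0,0],[0,0,0]]]' && python3 -m inch '[[0,[0,0,-0.01],[0,0,0]],[0,[0,0,-0.02],[0,0,0]],[0,[0,0,-0.03],[0,0,0]],[0,[0,0,-0.03],[0,0,0]],[0,[0,0,-0.03],[0,0,0]],[0,[0,0,0],[0,0,0]],[0,[0,0,0],[0,0,0]],[0,[0,0,0],[0,0,0]]]'
python3 - <<'E'
from h import *
P=pts(grab('scene','pics/s6.png'))
m=(abs(P[...,0]-.557)<.04)&(abs(P[...,1]-.192)<.13)&(P[...,2]>.172)&(P[...,2]<.19)
p=P[m];print(len(p),np.median(p[:,2]),cv2.minAreaRect((p[:,:2]*1000).astype(np.float32)))
A=np.c_[p[:,:2],np.ones(len(p))];print(np.linalg.lstsq(A,p[:,2],rcond=None)[0])
E
```

```text
time: 25.1
eef_pos: [0.5573, 0.1911, 0.1828]
eef_rot: [3.141, 0.001, 1.64]
ft_force: [-0.2, -0.2, -0.1]
opening: 0.0855
finger_force: 0.0
time: 25.9
eef_pos: [0.5569, 0.1911, 0.3024]
eef_rot: [-3.142, 0.001, 1.64]
ft_force: [0.5, -0.4, 0.0]
opening: 0.0852
finger_force: 0.0
1598 0.17970426532712958 ((556.068115234375, 189.4656982421875), (51.391578674316406, 200.03541564941406), 3.201263904571533)
[ 0.02797676 -0.00040519  0.16410218]
```

View pics/s6.png

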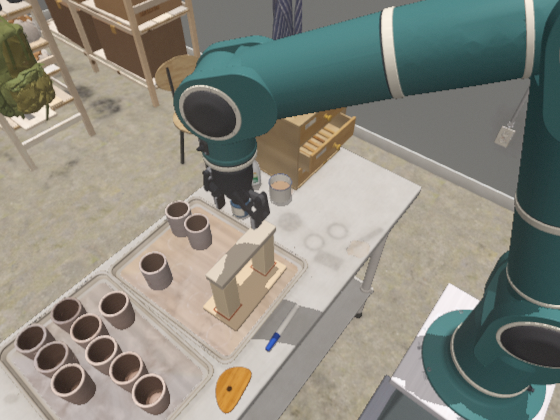

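The board lies level across both posts, around (242,255). It is centred at (0.556,0.190), its top is at 0.18, and the hand is clear.

```bash
python3 -c "
from h import *
print(order.job_done())"
```

```text
the job is handed in; nothing more can be done
None
```

The bridge is built and the job handed in at about 26 s; no verdict came back, but my last measurement showed the board level across both posts, within about 4 mm of centre, with the hand clear.

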